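# Move one circuit board from the slotted rack to its case and snap the lid on

## Task

Slide the circuit board with the orange grip bar straight up out of the slotted rack, lower it (do not drop it) into the guide slot of the grey case until it stands on the bottom, then set the yellow lid over it and press it down gently until it snaps fully home and sits level on the case's shoulder. Leave the blue-bar and white-bar boards in their slots, do not drop the lid onto the case, and do not push or knock over the two bottles and the solder reel.

Things in the scene. Friction and masses are not known exactly. Their poses are not given: they have to be found in the camera images.
- rack: Black fixed board rack with grey slotted guides at its two ends, 90 mm (x) by 112 mm (y), 53 mm high, standing at either of two places with varying yaw. Origin: centre of its underside, at worktop level; x runs along the slots, z up. One board stands in each of its three slots, in any order.
- rack_slots (a point): Middle of the rack at the top of its guides (53 mm up). Three slots along the rack's x at y = -40, 0 and +40 mm, each 7 mm wide, open at the top; slot floor 45 mm below this point (8 mm above the worktop).
- board_orange: THE board to move: green circuit board 72 mm long (x), 4 mm thick (y), 78 mm high overall (z), 56 to 112 g, standing on edge in a rack slot with 3 mm of play. Its top 18 mm is an ORANGE grip bar. Origin: middle of its lower edge. Symmetric: it may be turned end for end.
- orange_bar (a point): Middle of the orange grip bar: 72 mm long (x), 10 mm thick (y), 18 mm high, 69 mm above the board's lower edge; in the rack it spans 68 to 86 mm above the worktop, 15 mm clear of the guide tops. Free gap to a neighbouring board's bar: 30 mm, less up to 4 mm if boards lean.
- board_blue: Same board but with a blue grip bar: leave it in its slot. Origin and axes as for board_orange.
- board_white: Same board but with a white grip bar: leave it in its slot. Origin and axes as for board_orange.
- case: Grey open-topped case for one board, fixed, 97 mm (x) by 58 mm (y), at the other of the two places with its own yaw. Origin: centre of its underside, at worktop level; z up. Inside 78 by 36 mm, floor at z = 6 mm. A board standing in it has its lower edge at z = 6 mm and its bar at z = 66 to 84 mm, above the rim, and may lean up to 8 degrees.
- case_slot (a point): Middle of the case's guide slot, where it is narrowest, 38 mm above the worktop: the slot runs along the case's x at y = 0, is 10 mm wide (3 mm play each side of the board), between black guides at both ends; its rounded mouth flares to 23 mm at z = 44 mm.
- case_seat (a point): Centre of the case at its shoulder, where the lid's rim seats, 32 mm above the worktop. Above it a narrower neck, 86 by 44 mm outside with a rounded rim, rises to 53 mm. Two sprung steel catch balls stick out 4 mm from each long side of the neck, at x = +-28 mm, 41 mm above the worktop.
- lid: Loose yellow hood-shaped lid, 97 mm (x) by 58 mm (y), 72 to 108 g, standing right way up on the 4.4 mm thick grey repair mat. Origin: centre of its open underside (rim); z up. It goes over board and neck either way round, x along the case's x. It first rests on the catch balls, 13 mm too high; a push of 10 to 20 N snaps it down; seated, its origin is 32 mm above the case's.
- lid_rim (a point): Centre of the lid's open underside (same as its origin). Inside 91 by 52 mm, 56 mm deep, but 48 mm in y between the inner beads along the lowest 5 mm of the long walls: 2 to 2.5 mm play each side of the neck. Lid's flat top: 60 mm above the rim.
- lid_handle (a point): Middle of the lid's black bar handle, 72 mm above the rim: bar 60 mm (x) by 14 mm (y) by 16 mm high, its top 80 mm above the rim.
- dropper_bottle: Milky dropper bottle with yellow nozzle, 34 mm wide, 96 mm high, standing on the mat. Origin: centre of its underside. Leave alone.
- clear_bottle: Clear spray bottle, 35 mm wide, 95 mm high, standing on the mat. Origin: centre of its underside. Leave alone.
- reel: Blue solder reel, 52 mm wide, 40 mm high, on the mat. Origin: centre of its underside. Leave alone.
- heat_gun (a point): Middle of the fixed red heat gun on its stand, left of the work. Gun and stand fill roughly x = 0.46 to 0.63, y = 0.00 to 0.27 up to z = 0.41: keep arm and load clear; when crossing from the left, pass over it close to the robot (x below 0.46).

How it is judged (in metres and radians):
On the way, in this order (a step that is already met when the one before it is completed fails the run):
1. the orange-bar board has been drawn up clear of the rack's guides, still upright (z of board_orange in the frame of rack above 0.055 m and angle between board_orange's own z axis and vertical below 0.5 rad), for 0.1 s.
2. the orange-bar board stands on the case's floor in its guide slot (z of board_orange in the frame of case between 0.003 and 0.011 m and horizontal distance between board_orange and case below 0.01 m and angle between board_orange's own z axis and vertical below 0.25 rad and angle between the x axis of board_orange and the x axis of case, either way round below 0.2 rad), for 0.2 s.
3. the lid is pressed home, level on the case's shoulder (all of step 2 and z of lid in the frame of case between 0.028 and 0.035 m and horizontal distance between lid and case below 0.006 m and angle between lid's own z axis and vertical below 0.05 rad), for 0.2 s.
At the end, for the whole second after the job is handed in: Orange-bar board on the case floor in its slot (lower edge within 5 mm, 10 mm of centre, lean under 0.25 rad); lid seated over it (under 3 mm above shoulder, 6 mm of centre, level to 0.05 rad), released, at rest; other boards within 15 mm of their start; bottles and reel upright (all of step 3 and distance of each of board_blue, board_white from where it was at the start of the episode below 0.015 m and linear speed of lid below 0.02 m/s and contact force between the fingers and lid below 0.1 N and angle between each of dropper_bottle, clear_bottle, reel's own z axis and vertical below 0.2 rad); the robot touches nothing.
It fails at once if another board is pulled from its slot (moved 25 mm) (distance of any of board_blue, board_white from where it was at the start of the episode above 0.025 m).
It fails at once if a bottle or the reel is knocked over (tilted 0.4 rad) or pushed 30 mm away (angle between any of dropper_bottle, clear_bottle, reel's own z axis and vertical above 0.4 rad or distance of any of dropper_bottle, clear_bottle, reel from where it was at the start of the episode above 0.03 m).
It fails at once if the lid is dropped onto the case (falling free at over 0.5 m/s above it) (contact force between the fingers and lid below 0.05 N and linear speed of lid above 0.5 m/s and horizontal distance between lid and case below 0.08 m and z of lid in the frame of case above 0.046 m).
It fails at once if the orange-bar board is dropped (falling free at over 0.7 m/s) (contact force between the fingers and board_orange below 0.05 N and linear speed of board_orange above 0.7 m/s).
It fails at once if the lid is forced onto the case with more than 80 N (contact force between lid and case above 80 N).
It also fails if it takes over 67 s, if anything falls off the work surface, if the arm or the gripper's body presses on something with over 40 N, if the wrist force passes 120 N, or if a joint passes its speed limit or range.

## Robot

A 6-joint arm with a two-finger parallel gripper is mounted at the origin on a cart in front of the work surface, level with it; the furniture and walls round the work are solid. World frame = base frame: x ahead of the robot, y to its left, z up, the work surface at z = 0. Lengths are in m, angles in degrees, forces in N, time in s.
With the tool pointing down it reaches from about 0.35 to 0.8 m from the base axis. Payload 7.3 kg.
Tool frame: the origin (TCP) lies on the centre line of the jaws, within the pads' length; the fingertips stand robot.tips_ahead ahead of it and the grasp point (between the pads) is the TCP (robot.tips_ahead is the distance from the TCP to the fingertips, in m); z points along the fingers, y is the line along which they close (so a half turn about z gives the same grasp; the last joint's range is limited). The gripper opens to 85 mm and grips with 20 to 120 N. Pads are 22 mm wide; open, the fingers measure 114 mm over their backs; the gripper's body (76 mm by 85 mm) begins 54 mm behind the grasp point. The pads swing forward as they close: fully open they stand 13 mm farther back than shut.
Start: joints at [-83.824, 19.595, 87.324, -0, 73.075, -8.365], TCP at [0.132, -0.508, 0.25] pointing down, gripper open.
Joint ranges: [-145.02, 145.02], [-44.19, 115.74], [2.07, 154.8], [-57.11, 237.11], [16.16, 152.29], [-177.93, 177.93]. Speed limits (degrees/s): [147.25, 147.25, 180, 180, 180, 180].

## Interface

Orientations are given as a 3x3 rotation matrix whose columns are the frame's x, y, z axes.
In Python, from station import readout, optics, robot gives the robot as it stands.
- The arm moves only by the tool drive_tool, never from a script. Its argument "motion" is a list of rows, each a list of 3 entries, a list of its own where there are three numbers: the shift along the tool's x, y, z in mm, then the turn, a rotation vector about the tool's x, y, z in units of 6 degrees (1.0 is 6 degrees), then the finger opening in mm, from 0 to 85.4. In form: [[[dx, dy, dz], [wx, wy, wz], fingers], ...]. A call has 1 to 20 rows; each row is the pose to reach, as a shift and turn from the pose commanded when the call began, along the tool's axes at that moment; what a row does not reach only later rows make up. A row lasts 1/12 s, in which the tool goes at most 41.7 mm and 7.16 degrees, less where a joint would pass 70% of its speed; a pose out of reach is approached as far as the arm can. A call with a gripper value outside its range is refused whole. The fingers move at their own pace and stop on an object; "grip_force" is the grip in N (left out, the last holds). Time passes only in rows, so rows that repeat a pose let the fingers close. It gives the time, the measured TCP pose, the force, the opening and the grip force at its end, in the units of the state.
- readout.observe(): the state, without advancing time (a new reading comes with each control period).
- optics.read_camera(name): name is "scene" or "top"; returns a dict with "image" (420x560x3 uint8, red, green, blue), "intrinsics" (3x3 intrinsics, pixels), "origin" and "rotation" of the camera in the world. Camera axes: x right, y up, looking along -z (the intrinsics and any distortion apply to the point x, -y, -z); pixel columns grow to the right and rows downward; lengths in m; the calibration is good to about 2 mm. A picture is of the moment at which its call begins. There is no depth.
- robot.hand_in(): hands the job in; it is judged then, once.
The state is a dict: "t": time; "qpos": joint angles; "qd": joint speeds; "joint_torque": joint torques, N m; "tool_pos": TCP position; "ee_rot": TCP orientation; "force": force on the tool from outside, world axes, zero at the start; "moment": the same for the moment, N m; "opening": opening from 0.0 (shut) to 1.0 (fully open); "grasp_force": force on a finger pad.
Only numpy, scipy, OpenCV 4.12 (cv2) and the standard library are available. Lean on these libraries where they do the work, as an engineer would, in place of code of your own. Each camera call takes 0.05 s, during which the arm holds its last target. There are 200 camera calls.

## Working session

There is one attempt and no reset: what is moved stays moved. The work goes in short steps, Python scripts to look and compute and a tool call to move; the robot and the scene stay as the last step left them, time stands still between calls to the robot, and variables do not carry over. Pictures are saved under pics/ and viewed, at most 10 in all, crops included, and the job is handed in when it is done.

Besides the shell and the picture viewer there is one more tool, called by a JSON object that holds its "api" and its "payload". drive_tool: Moves the arm, as the interface text tells. Its arguments: {"type":"object","properties":{"motion":{"type":"array"},"grip_force":{"type":"number"}},"required":["motion"]}

```bash
ls; mkdir -p pics; python3 - <<'E'
from station import readout, optics, robot
import cv2,json,numpy as np
s=readout.observe();print({k:np.round(v,3).tolist() for k,v in s.items()});print(robot.tips_ahead)
for n in("scene","top"):
    c=optics.read_camera(n);cv2.imwrite(f"pics/{n}0.png",c["image"][...,::-1]);np.savez(f"{n}0.npz",**{k:v for k,v in c.items() if not isinstance(v,str)})
    print(c.keys());print(c["intrinsics"],c["origin"],c["rotation"])
E
```

```text
pics
{'t': 0.0, 'qpos': [-83.824, 19.637, 87.377, -0.001, 73.074, -8.361], 'qd': [-0.016, -0.072, -0.027, -0.016, -0.034, -0.003], 'joint_torque': [0.003, -43.368, -24.601, 0.0, 0.008, 0.0], 'tool_pos': [0.132, -0.508, 0.25], 'ee_rot': [[0.968, 0.251, -0.0], [0.251, -0.968, 0.002], [0.0, -0.002, -1.0]], 'force': [0.188, 0.258, 0.133], 'moment': [0.004, -0.013, 0.014], 'grasp_force': 0.0, 'opening': 0.999}
0.019
dict_keys(['image', 'intrinsics', 'origin', 'rotation'])
[[416.76858043   0.         280.8267676 ]
 [  0.         416.76858043 204.73654303]
 [  0.           0.           1.        ]] [ 0.24569798 -0.77583875  0.67679046] [[ 0.86259153  0.31374202 -0.39686495]
 [-0.50558614  0.50694239 -0.69813471]
 [-0.01784653  0.80285451  0.59590783]]
dict_keys(['image', 'intrinsics', 'origin', 'rotation'])
[[423.24384949   0.         284.27917619]
 [  0.         423.24384949 210.50870621]
 [  0.           0.           1.        ]] [ 0.43184934 -0.16034482  1.11959539] [[-0.00720336  0.98490652 -0.17293713]
 [-0.99989174 -0.0093132  -0.01139174]
 [-0.0128304   0.17283635  0.98486698]]
```

View pics/scene0.png

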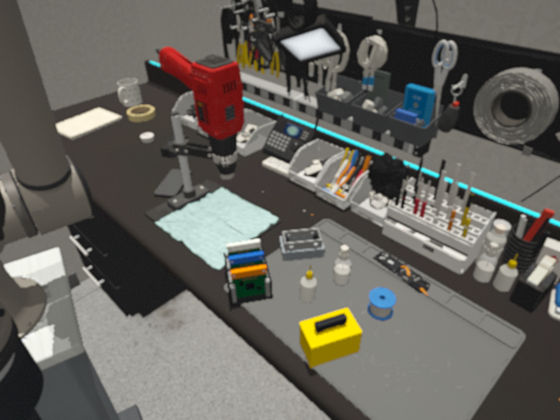

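View pics/top0.png

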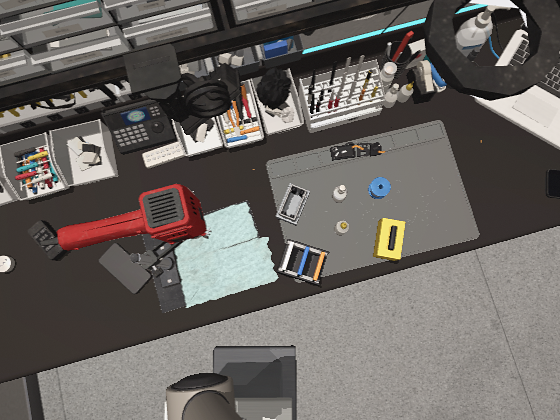

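The scene view shows the rack at about (247,272), with orange as the front board, the case at (302,243) and the lid at (330,335). In the top view they are at (302,262), (292,203) and (390,240). I'll enlarge both to pick the corners.

```bash
python3 - <<'E'
import cv2
for n,(x,y,w,h) in {"top":(270,175,145,112),"scene":(218,222,145,145)}.items():
    i=cv2.imread(f"pics/{n}0.png")[y:y+h,x:x+w]
    k=5 if n=="top" else 4
    i=cv2.resize(i,None,fx=k,fy=k,interpolation=cv2.INTER_CUBIC)
    for a in range(0,w,10):
        if (x+a)%10==0 or 1:
            X=((10-x%10)%10+a)*k; cv2.putText(i,str(x+X//k),(X,8),0,.3,(0,255,255),1); cv2.line(i,(X,8),(X,12),(0,255,255),1)
    for a in range(0,h,10):
        Y=((10-y%10)%10+a)*k; cv2.putText(i,str(y+Y//k),(0,Y),0,.3,(0,255,255),1); 
    cv2.imwrite(f"pics/{n}crop.png",i)
E
```

```text
(no output)
```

View pics/topcrop.png

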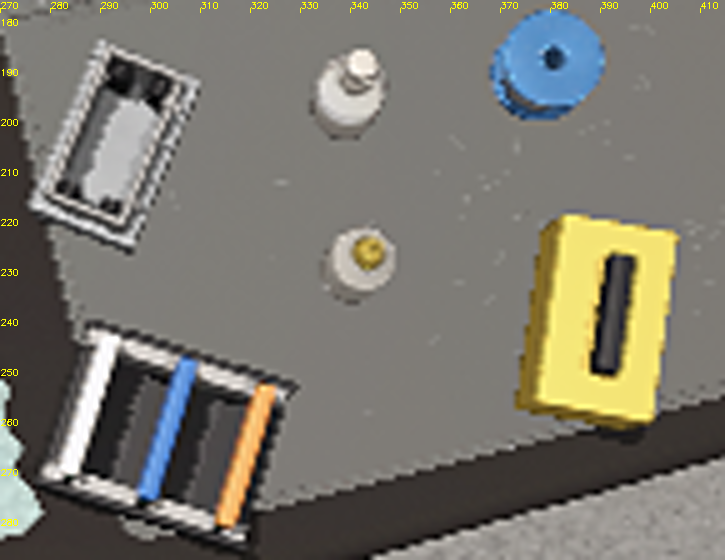

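View pics/scenecrop.png

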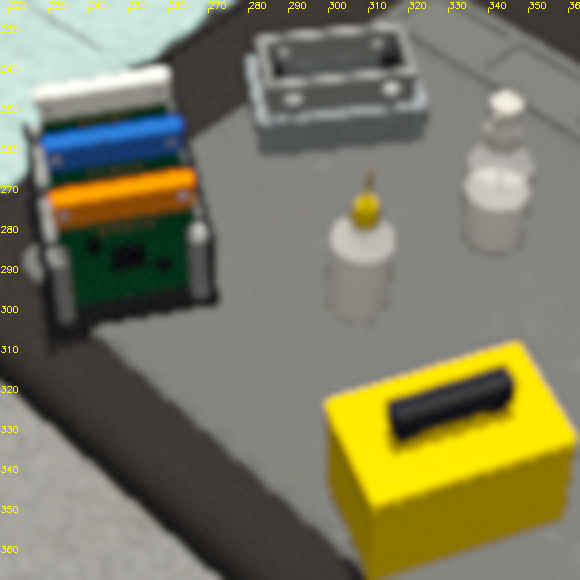

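Both crops are clear. The orange bar runs (222,525)–(267,386) in the top crop and (50,200)–(190,178) in the scene crop. The case corners, the lid and the bottles can all be seen. Next I'll fit the poses using both views.

```bash
cat > h.py <<'E'
import numpy as np,cv2
from scipy.optimize import least_squares
from station import readout,optics,robot
def load(t): return {n:dict(np.load(f"{n}{t}.npz")) for n in("top","scene")}
def shot(t,names=("top","scene")):
    for n in names:
        c=optics.read_camera(n);np.savez(f"{n}{t}.npz",**c);cv2.imwrite(f"pics/{n}{t}.png",c["image"][...,::-1])
def proj(c,P):
    q=(np.asarray(P)-c["origin"])@c["rotation"]; q=q*[1,-1,-1]; u=q@c["intrinsics"].T
    return u[:,:2]/u[:,2:]
def box(sx,sy,z0,z1): return np.array([[a*sx/2,b*sy/2,z] for a in(-1,1) for b in(-1,1) for z in(z0,z1)])
def place(p,L):
    c,s=np.cos(p[3]),np.sin(p[3]);return L@np.array([[c,-s,0],[s,c,0],[0,0,1]]).T+p[:3]
def mom(m):
    cx,cy=m["m10"]/m["m00"],m["m01"]/m["m00"];th=.5*np.arctan2(2*m["mu11"],m["mu20"]-m["mu02"]);return cx,cy,th,np.sqrt(m["m00"])
def blobmom(c,f,roi):
    x,y,w,h=roi;hsv=cv2.cvtColor(c["image"],cv2.COLOR_RGB2HSV);k=np.zeros(hsv.shape[:2],np.uint8)
    k[y:y+h,x:x+w]=cv2.inRange(hsv,*map(np.array,f))[y:y+h,x:x+w]
    n,l,s,_=cv2.connectedComponentsWithStats(k);i=1+np.argmax(s[1:,4]);k=(l==i).astype(np.uint8)
    pts=np.argwhere(k)[:,::-1]
    # hull of pixel squares
    pts=np.vstack([pts+d for d in([.5,.5],[-.5,.5],[.5,-.5],[-.5,-.5])]).astype(np.float32)
    return mom(cv2.moments(cv2.convexHull(pts)))
def fit(cams,L,f,rois,p0):
    M={n:blobmom(cams[n],f,r) for n,r in rois.items()}
    def res(p):
        o=[]
        for n in M:
            a=mom(cv2.moments(cv2.convexHull(proj(cams[n],place(p,L)).astype(np.float32))))
            d=np.array(a)-M[n];o+=[d[0],d[1],15*np.sin(d[2]),d[3]*.3]
        return o
    r=least_squares(res,p0,diff_step=1e-3,x_scale=[.1,.1,.1,.3]);return r.x,np.round(r.fun,2)
BAR=box(.072,.010,0,.018)
LID=box(.097,.058,0,.060)
OR=((4,110,90),(17,255,255));YE=((21,100,60),(34,255,255))
E
python3 - <<'E'
from h import *
C=load(0)
p,r=fit(C,BAR,OR,{"top":(300,240,40,50),"scene":(222,255,50,35)},[.45,-.2,.068,-.3]);print("bar",p[:3],np.degrees(p[3]),r)
p,r=fit(C,LID,YE,{"top":(365,210,50,60),"scene":(295,300,75,80)},[.47,-.42,.004,-.14]);print("lid",p[:3],np.degrees(p[3]),r)
t=lambda a:(np.array(a)+.5)/5-.5+[270,175]
s=lambda a:(np.array(a)+.5)/4-.5+[218,222]
pm=np.array([[1,1],[1,-1],[-1,-1],[-1,1]])/2
N=np.c_[pm*[.086,.044],[.053]*4];S=np.c_[pm*[.097,.058],[.032]*4]
B=[("top",S,t([(100,40),(200,80),(133,250),(30,203)])),("top",N,t([(105,52),(183,87),(125,225),(50,195)])),
("scene",N,s([(405,25),(415,75),(265,87),(255,35)])),("scene",S[1:3],s([(425,100),(258,125)]))]
f=lambda p:np.concatenate([(proj(C[n],place(p,L))-u).ravel() for n,L,u in B])
r=least_squares(f,[.55,-.15,0,-.35]);print("case",r.x[:3],np.degrees(r.x[3]));print(np.round(r.fun.reshape(-1,2),1).tolist())
# bottles, reel: top-view axis ray at height
def ray(c,u,z):
    d=np.linalg.solve(c["intrinsics"],[u[0],u[1],1])*[1,-1,-1];d=c["rotation"]@d;return c["origin"]+d*(z-c["origin"][2])/d[2]
for n,ut,z in(("dropper",(369,250),.09),("clear",(363,62),.098),("reel",(552,55),.044)):print(n,ray(C["top"],t(ut),z))
# blue/white bars
for n,u in(("blue",(168,430)),("white",(92,405))):print(n,ray(C["top"],t(u),.086))
E
```

```text
bar [ 0.47759894 -0.2308936   0.06946349] -18.262938436096977 [ 0.1  -0.23  0.03 -0.41 -0.2   0.03 -0.04 -0.45]
lid [ 0.5454476  -0.41471761  0.00479712] -9.008231519347007 [ 0.07 -0.13 -0.66 -0.17 -0.1   0.03  0.62 -0.21]
case [ 6.41502614e-01 -1.70125708e-01  1.63809397e-04] -22.95302506422517
[[-0.0, -0.0], [0.4, 0.2], [-0.2, -0.0], [-0.2, 0.9], [0.7, -1.4], [0.9, -2.1], [-0.2, 0.8], [-1.1, 0.3], [-1.2, -0.6], [0.2, -0.8], [-0.1, 0.0], [-0.2, 0.4], [0.4, 1.7], [-0.3, -0.2]]
dropper [ 0.57620226 -0.29310737  0.09      ]
clear [ 0.66884675 -0.29205176  0.098     ]
reel [ 0.68410414 -0.39721845  0.044     ]
blue [ 0.48944334 -0.19343717  0.086     ]
white [ 0.5018389  -0.15664296  0.086     ]
```

```bash
cat >> h.py <<'E'
from scipy.spatial.transform import Rotation as Ro
def plan(pos,yaw):
    s=readout.observe();R=np.array(s["ee_rot"]);c,n=np.cos(np.radians(yaw)),np.sin(np.radians(yaw))
    T=np.array([[c,n,0],[n,-c,0],[0,0,-1.]])
    print("mm",np.round(R.T@(np.array(pos)-s["tool_pos"])*1000,1).tolist(),"turn",np.round(Ro.from_matrix(R.T@T).as_rotvec(degrees=True)/6,3).tolist(),"t",round(s["t"],2),"F",np.round(s["force"],1),"open",s["opening"],"gf",s["grasp_force"],"at",np.round(s["tool_pos"],4),"yaw",np.degrees(np.arctan2(R[1,0],R[0,0])).round(2))
E
python3 -c "
from h import *
plan([.4776,-.2309,.17],-18.3)"
```

```text
mm [404.2, -181.2, 80.0] turn [-0.013, 0.002, 5.473] t 0.1 F [ 0.2 -0.8  0.3] open 1.0040231336054106 gf 0.0 at [ 0.1318 -0.5079  0.2497] yaw 14.54
```

{"api": "drive_tool", "payload": {"motion": [[[34, -15, 4], [0, 0, 0.45], 25], [[68, -30, 10], [0, 0, 0.9], 25], [[101, -45, 20], [0, 0, 1.4], 25], [[135, -60, 26], [0, 0, 1.8], 25], [[168, -76, 33], [0, 0, 2.3], 25], [[202, -91, 40], [0, 0, 2.7], 25], [[236, -106, 46], [0, 0, 3.2], 25], [[270, -121, 53], [0, 0, 3.7], 25], [[303, -136, 60], [0, 0, 4.2], 25], [[337, -151, 66], [0, 0, 4.7], 25], [[371, -166, 73], [0, 0, 5.1], 25], [[404.2, -181.2, 80], [0, 0, 5.47], 25], [[404.2, -181.2, 80], [0, 0, 5.47], 25], [[404.2, -181.2, 80], [0, 0, 5.47], 25], [[404.2, -181.2, 80], [0, 0, 5.47], 25], [[404.2, -181.2, 80], [0, 0, 5.47], 25]]}}

```text
t: 1.43
tool_pos: [0.4769, -0.232, 0.1703]
ee_rot: [[0.949, -0.314, -0.0], [-0.314, -0.949, -0.0], [-0.0, 0.0, -1.0]]
force: [1.4, -0.7, -0.5]
opening: 0.291
grasp_force: 0.0
```

```bash
python3 -c "
from h import *
plan([.4776,-.2309,.078],-18.3)"
```

```text
mm [0.3, -1.3, 92.3] turn [0.003, 0.002, -0.004] t 1.43 F [ 1.4 -0.7 -0.5] open 0.29112035194356883 gf 0.0 at [ 0.4769 -0.232   0.1703] yaw -18.32
```

{"api": "drive_tool", "payload": {"motion": [[[0, -1.3, 20], [0, 0, 0], 25], [[0, -1.3, 40], [0, 0, 0], 25], [[0, -1.3, 55], [0, 0, 0], 25], [[0, -1.3, 70], [0, 0, 0], 25], [[0, -1.3, 82], [0, 0, 0], 25], [[0, -1.3, 91], [0, 0, 0], 25], [[0, -1.3, 91], [0, 0, 0], 25], [[0, -1.3, 91], [0, 0, 0], 25]]}}

```text
t: 2.1
tool_pos: [0.4776, -0.2307, 0.0794]
ee_rot: [[0.949, -0.315, -0.0], [-0.315, -0.949, 0.0], [-0.0, 0.0, -1.0]]
force: [-0.1, 0.0, -0.3]
opening: 0.294
grasp_force: 0.0
```

```bash
python3 -c "
from h import *
plan([.4776,-.2309,.078],-18.3); shot(1)
a=[cv2.imread(f'pics/{n}1.png') for n in('top','scene')]
a=[cv2.resize(a[0][200:310,250:380],(520,440)),cv2.resize(a[1][190:310,210:280],(257,440))]
cv2.imwrite('pics/c1.png',np.hstack(a))"
```

```text
mm [0.1, 0.1, 1.4] turn [0.0, 0.002, -0.008] t 2.1 F [-0.1  0.  -0.3] open 0.2944376479934209 gf 0.0 at [ 0.4776 -0.2307  0.0794] yaw -18.35
```

View pics/c1.png

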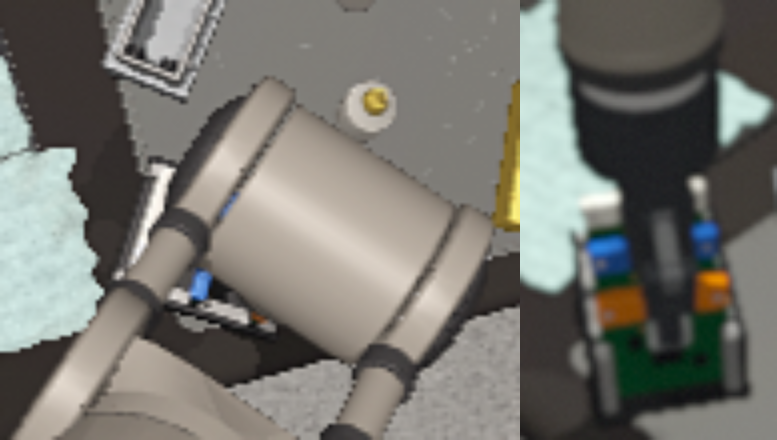

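In the scene crop the fingers straddle the middle of the orange bar at about (668,300), and the other boards stand undisturbed. Next: close the fingers, then lift.

{"api": "drive_tool", "payload": {"motion": [[[0, 0, 0], [0, 0, 0], 5], [[0, 0, 0], [0, 0, 0], 5], [[0, 0, 0], [0, 0, 0], 5], [[0, 0, 0], [0, 0, 0], 5], [[0, 0, 0], [0, 0, 0], 5], [[0, 0, 0], [0, 0, 0], 5]], "grip_force": 50}}

```text
t: 2.7
tool_pos: [0.4786, -0.2302, 0.0803]
ee_rot: [[0.95, -0.314, 0.002], [-0.314, -0.95, -0.001], [0.002, 0.0, -1.0]]
force: [-0.7, 1.1, 5.4]
opening: 0.105
grasp_force: 50.4
```

{"api": "drive_tool", "payload": {"motion": [[[0, 0, -4], [0, 0, 0], 5], [[0, 0, -10], [0, 0, 0], 5], [[0, 0, -20], [0, 0, 0], 5], [[0, 0, -30], [0, 0, 0], 5], [[0, 0, -40], [0, 0, 0], 5], [[0, 0, -50], [0, 0, 0], 5], [[0, 0, -60], [0, 0, 0], 5], [[0, 0, -70], [0, 0, 0], 5], [[0, 0, -80], [0, 0, 0], 5], [[0, 0, -90], [0, 0, 0], 5], [[0, 0, -100], [0, 0, 0], 5], [[0, 0, -110], [0, 0, 0], 5], [[0, 0, -110], [0, 0, 0], 5], [[0, 0, -110], [0, 0, 0], 5], [[0, 0, -110], [0, 0, 0], 5]]}}

```text
t: 3.95
tool_pos: [0.4778, -0.2299, 0.1889]
ee_rot: [[0.95, -0.314, -0.001], [-0.314, -0.95, 0.0], [-0.001, -0.0, -1.0]]
force: [0.3, -0.0, -1.4]
opening: 0.106
grasp_force: 49.4
```

```bash
python3 -c "
from h import *
plan([.6415,-.1701,.188],-22.95); shot(2)
C=load(2)
p,r=fit({'scene':C['scene']},BAR,OR,{'scene':(215,190,80,90)},[.477,-.231,.18,-.31]);print(p,np.degrees(p[3]),r)
a=[cv2.imread(f'pics/{n}2.png') for n in('top','scene')]
a=[cv2.resize(a[0][190:310,250:380],(455,420)),cv2.resize(a[1][190:310,200:290],(315,420))]
cv2.imwrite('pics/c2.png',np.hstack(a))"
```

```text
mm [136.7, -108.2, 0.8] turn [-0.001, 0.007, 0.779] t 3.95 F [ 0.3 -0.  -1.4] open 0.10623065456431999 gf 49.42139446735382 at [ 0.4778 -0.2299  0.1889] yaw -18.28
[ 0.63909237  0.25510453 -0.25459543 -0.32217909] -18.459502315288148 [ 0.  0. -0.  0.]
```

View pics/c2.png

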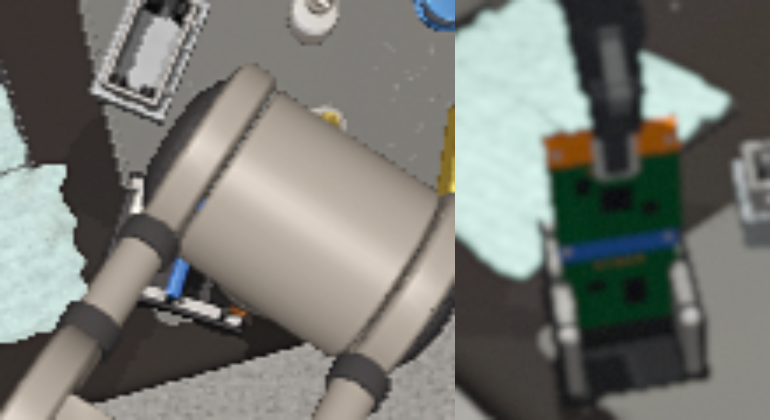

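The board hangs upright and centred in the grip, with bar ends at (548,150) and (678,135). The blue board is still in its slot. Now I'll carry it over the case.

{"api": "drive_tool", "payload": {"motion": [[[8, -6, 0], [0, 0, 0.05], 5], [[24, -19, 0], [0, 0, 0.15], 5], [[44, -35, 0], [0, 0, 0.25], 5], [[64, -51, 0], [0, 0, 0.37], 5], [[84, -67, 0], [0, 0, 0.48], 5], [[104, -82, 0], [0, 0, 0.6], 5], [[122, -97, 0], [0, 0, 0.7], 5], [[132, -105, 0], [0, 0, 0.76], 5], [[136.7, -108.2, 0.8], [0, 0, 0.78], 5], [[136.7, -108.2, 0.8], [0, 0, 0.78], 5], [[136.7, -108.2, 0.8], [0, 0, 0.78], 5], [[136.7, -108.2, 0.8], [0, 0, 0.78], 5], [[136.7, -108.2, 0.8], [0, 0, 0.78], 5]]}}

```text
t: 5.13
tool_pos: [0.6411, -0.1707, 0.1887]
ee_rot: [[0.92, -0.391, -0.0], [-0.391, -0.92, -0.0], [-0.0, 0.0, -1.0]]
force: [-0.1, -0.1, -1.1]
opening: 0.107
grasp_force: 49.4
```

```bash
python3 -c "
from h import *
plan([.6415,-.1701,.125],-22.95)"
```

```text
mm [0.2, -0.8, 63.7] turn [0.002, 0.002, -0.01] t 5.13 F [-0.1 -0.1 -1.1] open 0.10683339040113216 gf 49.42541778087616 at [ 0.6411 -0.1707  0.1887] yaw -23.01
```

{"api": "drive_tool", "payload": {"motion": [[[0.2, -0.8, 8], [0, 0, 0], 5], [[0.2, -0.8, 20], [0, 0, 0], 5], [[0.2, -0.8, 32], [0, 0, 0], 5], [[0.2, -0.8, 44], [0, 0, 0], 5], [[0.2, -0.8, 53], [0, 0, 0], 5], [[0.2, -0.8, 57], [0, 0, 0], 5], [[0.2, -0.8, 57], [0, 0, 0], 5], [[0.2, -0.8, 57], [0, 0, 0], 5]]}}

```text
t: 5.8
tool_pos: [0.6423, -0.1697, 0.1316]
ee_rot: [[0.921, -0.39, 0.0], [-0.39, -0.921, -0.0], [0.0, 0.0, -1.0]]
force: [-0.1, 0.5, -0.4]
opening: 0.104
grasp_force: 49.4
```

```bash
python3 -c "
from h import *
plan([.6415,-.1701,.080],-22.95); shot(3)
a=[cv2.imread(f'pics/{n}3.png') for n in('top','scene')]
a=[cv2.resize(a[0][170:250,250:340],(360,320)),cv2.resize(a[1][190:270,270:340],(420,480),interpolation=2)]
a[0]=cv2.copyMakeBorder(a[0],0,160,0,0,0)
cv2.imwrite('pics/c3.png',np.hstack(a))"
```

```text
mm [-0.6, 0.7, 51.6] turn [0.001, -0.002, -0.003] t 5.8 F [-0.1  0.5 -0.4] open 0.10396327890458412 gf 49.42466676235199 at [ 0.6423 -0.1697  0.1316] yaw -22.97
```

View pics/c3.png

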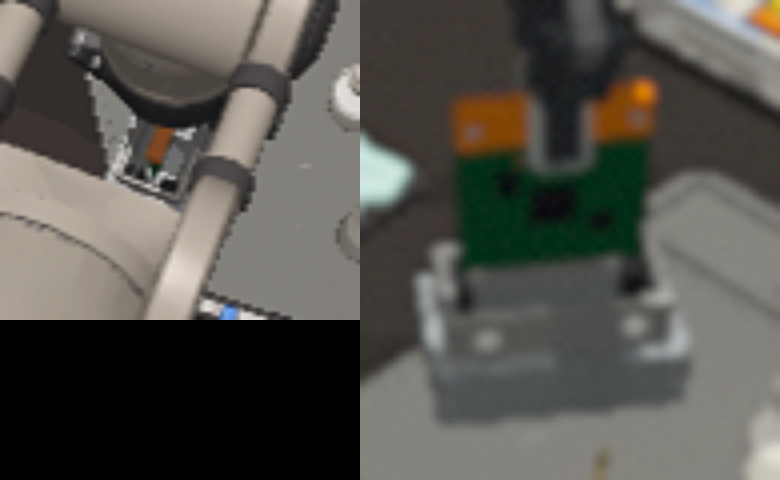

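The board sits squarely above the neck: lower edge (465,268)–(643,250), rim from about (440,290) to (680,310). I'll lower it slowly and watch the force.

{"api": "drive_tool", "payload": {"motion": [[[-0.4, 0.4, 4], [0, 0, 0], 5], [[-0.5, 0.6, 9], [0, 0, 0], 5], [[-0.5, 0.6, 14], [0, 0, 0], 5], [[-0.5, 0.6, 19], [0, 0, 0], 5], [[-0.5, 0.6, 24], [0, 0, 0], 5], [[-0.5, 0.6, 28], [0, 0, 0], 5], [[-0.5, 0.6, 28], [0, 0, 0], 5], [[-0.5, 0.6, 28], [0, 0, 0], 5]]}}

```text
t: 6.57
tool_pos: [0.6414, -0.1699, 0.1031]
ee_rot: [[0.921, -0.39, -0.001], [-0.39, -0.921, 0.0], [-0.001, 0.0, -1.0]]
force: [-0.1, -0.3, -0.6]
opening: 0.107
grasp_force: 49.4
```

No contact, and the lower edge is now at 31 mm, below the narrowest part of the slot. I'll lower it until it is nearly on the floor.

{"api": "drive_tool", "payload": {"motion": [[[0, 0, 4], [0, 0, 0], 5], [[0, 0, 9], [0, 0, 0], 5], [[0, 0, 14], [0, 0, 0], 5], [[0, 0, 18], [0, 0, 0], 5], [[0, 0, 21], [0, 0, 0], 5], [[0, 0, 23], [0, 0, 0], 5], [[0, 0, 23], [0, 0, 0], 5], [[0, 0, 23], [0, 0, 0], 5]]}}

```text
t: 7.23
tool_pos: [0.6416, -0.1699, 0.0804]
ee_rot: [[0.921, -0.39, -0.0], [-0.39, -0.921, -0.0], [-0.0, 0.0, -1.0]]
force: [0.9, -0.3, -0.7]
opening: 0.105
grasp_force: 49.4
```

{"api": "drive_tool", "payload": {"motion": [[[0, 0, 0.7], [0, 0, 0], 5], [[0, 0, 1.4], [0, 0, 0], 5], [[0, 0, 2.1], [0, 0, 0], 5], [[0, 0, 2.5], [0, 0, 0], 5], [[0, 0, 2.5], [0, 0, 0], 5]]}}

```text
t: 7.65
tool_pos: [0.6416, -0.1699, 0.0784]
ee_rot: [[0.921, -0.39, 0.0], [-0.39, -0.921, -0.0], [0.0, 0.0, -1.0]]
force: [-1.1, 1.0, 2.3]
opening: 0.109
grasp_force: 49.8
```

{"api": "drive_tool", "payload": {"motion": [[[0, 0, 0.3], [0, 0, 0], 5], [[0, 0, 0.3], [0, 0, 0], 14], [[0, 0, 0.3], [0, 0, 0], 20], [[0, 0, 0.3], [0, 0, 0], 30], [[0, 0, 0.3], [0, 0, 0], 36], [[0, 0, 0.3], [0, 0, 0], 36]]}}

```text
t: 8.15
tool_pos: [0.6415, -0.1699, 0.0775]
ee_rot: [[0.921, -0.39, -0.0], [-0.39, -0.921, -0.0], [-0.0, 0.0, -1.0]]
force: [-0.1, -0.1, 0.1]
opening: 0.422
grasp_force: 0.0
```

{"api": "drive_tool", "payload": {"motion": [[[0, 0, -6], [0, 0, 0], 36], [[0, 0, -20], [0, 0, 0], 36], [[0, 0, -40], [0, 0, 0], 36], [[0, 0, -65], [0, 0, 0], 40], [[0, 0, -90], [0, 0, 0], 40], [[0, 0, -115], [0, 0, 0], 40], [[0, 0, -140], [0, 0, 0], 40], [[0, 0, -140], [0, 0, 0], 40]]}}

```text
t: 8.82
tool_pos: [0.6436, -0.1707, 0.2245]
ee_rot: [[0.921, -0.39, 0.01], [-0.39, -0.921, -0.004], [0.011, -0.0, -1.0]]
force: [0.2, 0.8, 0.7]
opening: 0.47
grasp_force: 0.0
```

```bash
python3 -c "
from h import *
plan([.5454,-.4147,.200],-9.0)"
```

```text
mm [4.5, 263.0, 24.5] turn [0.01, -0.101, -2.326] t 8.82 F [0.2 0.8 0.7] open 0.46961284146970966 gf 0.0 at [ 0.6436 -0.1707  0.2245] yaw -22.95
```

{"api": "drive_tool", "payload": {"motion": [[[0, 8, 0], [0, 0, 0], 50], [[1, 30, 0], [0, 0, -0.25], 50], [[2, 60, 2], [0, 0, -0.5], 50], [[3, 90, 5], [0, 0, -0.8], 50], [[4, 120, 8], [0, 0, -1.05], 50], [[5, 150, 10], [0, 0, -1.3], 50], [[6, 180, 12], [0, 0, -1.6], 50], [[6, 210, 14], [0, 0, -1.85], 50], [[7, 240, 16], [0, 0, -2.1], 50], [[7, 258, 17], [0, 0, -2.3], 50], [[7, 263, 17], [0, 0, -2.33], 50], [[7, 263, 17], [0, 0, -2.33], 50], [[7, 263, 17], [0, 0, -2.33], 50], [[7, 263, 17], [0, 0, -2.33], 50]]}}

```text
t: 9.98
tool_pos: [0.5459, -0.4135, 0.2004]
ee_rot: [[0.988, -0.155, -0.0], [-0.155, -0.988, 0.001], [-0.0, -0.001, -1.0]]
force: [0.9, 0.2, -0.7]
opening: 0.591
grasp_force: 0.0
```

```bash
python3 -c "
from h import *
plan([.5454,-.4147,.0764],-9.0); shot(4)
C=load(4)
p,r=fit(C,BAR,OR,{'top':(270,180,50,50),'scene':(270,200,60,60)},[.6415,-.17,.066,-.4]);print('bar',p[:3],np.degrees(p[3]),r)
a=[cv2.imread(f'pics/{n}4.png') for n in('top','scene')]
a=[cv2.resize(a[0][170:290,260:410],(450,360)),cv2.resize(a[1][200:350,220:360],(336,360),interpolation=2)]
cv2.imwrite('pics/c4.png',np.hstack(a))"
```

```text
mm [-0.2, 1.4, 124.0] turn [-0.007, 0.005, 0.012] t 9.98 F [ 0.9  0.2 -0.7] open 0.5907748210352153 gf 0.0 at [ 0.5459 -0.4135  0.2004] yaw -8.93
bar [ 0.63864334 -0.16902609  0.06703518] -22.678653302888584 [-0.39  0.92  0.02 -0.45  0.87 -0.21 -0.07 -0.28]
```

View pics/c4.png

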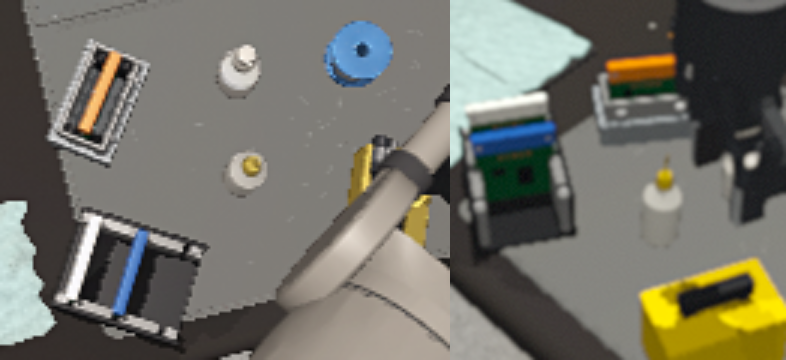

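The board stands in the case, with the bar at (105,88) in the left crop. The blue and white boards are in place. Now to grasp the lid handle.

{"api": "drive_tool", "payload": {"motion": [[[0, 1.4, 15], [0, 0, 0], 50], [[0, 1.4, 35], [0, 0, 0], 50], [[0, 1.4, 55], [0, 0, 0], 50], [[0, 1.4, 75], [0, 0, 0], 50], [[0, 1.4, 92], [0, 0, 0], 50], [[0, 1.4, 104], [0, 0, 0], 45], [[0, 1.4, 111], [0, 0, 0], 40], [[0, 1.4, 111], [0, 0, 0], 36], [[0, 1.4, 111], [0, 0, 0], 36], [[0, 1.4, 111], [0, 0, 0], 36]]}}

```text
t: 10.92
tool_pos: [0.5458, -0.4166, 0.0911]
ee_rot: [[0.988, -0.156, 0.002], [-0.156, -0.988, -0.002], [0.002, 0.001, -1.0]]
force: [0.6, 0.7, 0.5]
opening: 0.418
grasp_force: 0.0
```

{"api": "drive_tool", "payload": {"motion": [[[0, 0, 0], [0, 0, 0], 28], [[0, 0, 0], [0, 0, 0], 22], [[0, 0, 0], [0, 0, 0], 18], [[0, 0, 0], [0, 0, 0], 12], [[0, 0, 0], [0, 0, 0], 8], [[0, 0, 0], [0, 0, 0], 8], [[0, 0, 0], [0, 0, 0], 8]], "grip_force": 40}}

```text
t: 11.5
tool_pos: [0.5452, -0.4162, 0.0899]
ee_rot: [[0.988, -0.156, 0.0], [-0.156, -0.988, -0.0], [0.0, 0.0, -1.0]]
force: [-0.2, 1.2, 1.7]
opening: 0.152
grasp_force: 39.4
```

{"api": "drive_tool", "payload": {"motion": [[[0, 0, 0], [0, 0, 0], 8], [[0, 0, 0], [0, 0, 0], 8], [[0, 0, -3], [0, 0, 0], 8], [[0, 0, -10], [0, 0, 0], 8], [[0, 0, -22], [0, 0, 0], 8], [[0, 0, -38], [0, 0, 0], 8], [[0, 0, -54], [0, 0, 0], 8], [[0, 0, -70], [0, 0, 0], 8], [[0, 0, -86], [0, 0, 0], 8], [[0, 0, -102], [0, 0, 0], 8], [[0, 0, -116], [0, 0, 0], 8], [[0, 0, -125], [0, 0, 0], 8], [[0, 0, -130], [0, 0, 0], 8], [[0, 0, -130], [0, 0, 0], 8], [[0, 0, -130], [0, 0, 0], 8], [[0, 0, -130], [0, 0, 0], 8]], "grip_force": 80}}

```text
t: 12.83
tool_pos: [0.5448, -0.4159, 0.2186]
ee_rot: [[0.988, -0.156, -0.001], [-0.156, -0.988, 0.001], [-0.002, -0.001, -1.0]]
force: [-0.1, -1.1, -1.4]
opening: 0.136
grasp_force: 80.3
```

```bash
python3 -c "
from h import *
plan([.6415,-.1700,.22],-22.9); shot(5)
C=load(5);P=readout.observe()['tool_pos']
p,r=fit({'scene':C['scene'],'scene':C['scene']},LID,YE,{'scene':(270,180,180,190)},[.545,-.416,.135,-.157]);print('lid',p,np.degrees(p[3]),r)
q=np.array([.5452,-.4162,P[2]-.0855,-.157]);q[:2]=P[:2];M=blobmom(C['scene'],YE,(270,180,180,190));a=mom(cv2.moments(cv2.convexHull(proj(C['scene'],place(q,LID)).astype(np.float32))));print(M,a)
cv2.imwrite('pics/c5.png',cv2.resize(cv2.imread('pics/scene5.png')[180:380,260:460],(500,500)))"
```

```text
mm [57.1, -258.0, -1.2] turn [-0.008, 0.016, 2.32] t 12.83 F [-0.1 -1.1 -1.4] open 0.13551661230422102 gf 80.27398109436035 at [ 0.5448 -0.4159  0.2186] yaw -8.98
lid [ 0.54855352 -0.41010045  0.12196779 -0.27273183] -15.626382893037539 [-0. -0. -0. -0.]
(333.2274482898815, 290.2135234029578, np.float64(-0.21855667113401217), np.float64(57.26691889738787)) (333.66772425787485, 288.7781463768172, np.float64(-0.3326287466282563), np.float64(58.39929341805126))
```

View pics/c5.png

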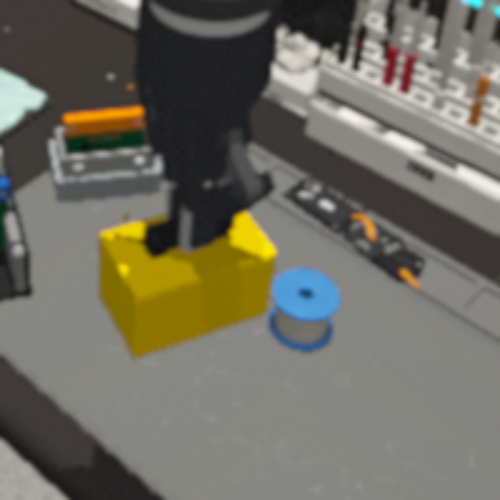

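The lid is held level, with no sign of swing. Its visible corners are at (100,232), (130,291), (138,352), (268,318) and (275,252). I'll fit the in-hand lid pose to those.

```bash
python3 -c "
from h import *
c=load(5)['scene'];P=np.array(readout.observe()['tool_pos'])
U=(np.array([(100,232),(130,291),(138,352),(268,318),(275,252)])+.5)/2.5-.5+[260,180]
L=np.array([[-.0485,.029,.06],[-.0485,-.029,.06],[-.0485,-.029,0],[.0485,-.029,0],[.0485,-.029,.06]])
q=np.r_[P-[0,0,.0855],np.radians(-9)]
print(np.round(proj(c,place(q,L))-U,1).tolist())
f=lambda p:(proj(c,place(p,L))-U).ravel()
r=least_squares(f,q);print(r.x,np.degrees(r.x[3]),np.round(r.fun,1))
g=lambda p:np.r_[f(np.r_[p[:2],q[2],p[2]])];r=least_squares(g,q[[0,1,3]]);print(r.x,np.degrees(r.x[2]),np.round(r.fun,1),P)
"
```

```text
[[-0.7, -0.7], [2.7, 1.8], [-1.6, 2.8], [-0.1, -1.9], [1.2, -0.9]]
[ 0.55388368 -0.40560959  0.11800041 -0.20580832] -11.791947942033621 [ 0.7 -1.3  2.   0.7 -2.2  1.  -0.9 -1.1  0.2  0.7]
[ 0.5454113  -0.4156473  -0.19929215] -11.418599245827895 [-0.3 -2.   1.6  0.7 -2.7  1.8  0.  -1.   1.3 -0. ] [ 0.54490928 -0.41592713  0.21857494]
```

{"api": "drive_tool", "payload": {"motion": [[[1, -5, 0], [0, 0, 0.05], 8], [[4, -18, 0], [0, 0, 0.15], 8], [[8, -38, 0], [0, 0, 0.35], 8], [[13, -60, 0], [0, 0, 0.55], 8], [[19, -85, 0], [0, 0, 0.75], 8], [[25, -110, 0], [0, 0, 1.0], 8], [[30, -135, 0], [0, 0, 1.2], 8], [[36, -160, 0], [0, 0, 1.45], 8], [[41, -185, 0], [0, 0, 1.65], 8], [[46, -208, 0], [0, 0, 1.85], 8], [[51, -228, 0], [0, 0, 2.05], 8], [[54, -244, 0], [0, 0, 2.2], 8], [[56, -254, 0], [0, 0, 2.3], 8], [[57.1, -258, 0], [0, 0, 2.32], 8], [[57.1, -258, 0], [0, 0, 2.32], 8], [[57.1, -258, 0], [0, 0, 2.32], 8], [[57.1, -258, 0], [0, 0, 2.32], 8], [[57.1, -258, 0], [0, 0, 2.32], 8]]}}

```text
t: 14.43
tool_pos: [0.6416, -0.1712, 0.2196]
ee_rot: [[0.921, -0.39, -0.0], [-0.39, -0.921, -0.0], [-0.0, 0.0, -1.0]]
force: [0.7, -0.1, -0.7]
opening: 0.142
grasp_force: 80.3
```

```bash
python3 -c "
from h import *
plan([.6415,-.1700,.1755],-22.9); shot(6,['scene'])
c={n:dict(np.load(n+'6.npz')) for n in ['scene']}['scene']
i=cv2.imread('pics/scene6.png');P=np.array(readout.observe()['tool_pos'])
f=lambda L,q:np.round((proj(c,place(q,L))-[250,160])*6).astype(int)
v=cv2.resize(i[160:270,250:360],None,fx=6,fy=6,interpolation=2)[:600]
for L,q,col in((LID,np.r_[P-[0,0,.0855],np.radians(-22.9)],(255,0,0)),(box(.086,.044,.032,.053),[.6415,-.17,0,np.radians(-22.9)],(0,0,255))):
  cv2.polylines(v,[cv2.convexHull(f(L,q))],True,col,1)
cv2.imwrite('pics/c6.png',v)"
```

```text
mm [-0.5, -1.1, 44.1] turn [0.002, 0.0, -0.01] t 14.43 F [ 0.7 -0.1 -0.7] open 0.14224985974111792 gf 80.26989698410034 at [ 0.6416 -0.1712  0.2196] yaw -22.96
```

View pics/c6.png

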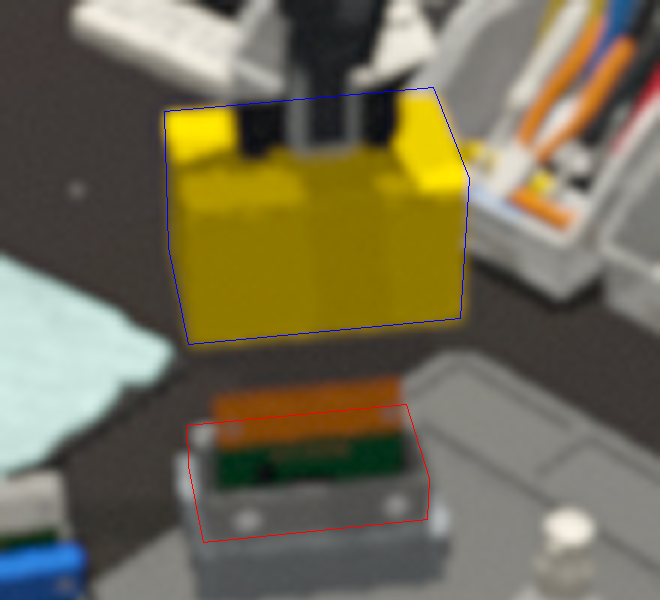

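The model outlines agree with the lid, (165,110)–(465,320), and with the case neck, (188,425)–(430,520). Lowering to just above the neck rim.

{"api": "drive_tool", "payload": {"motion": [[[0, -0.5, 6], [0, 0, 0], 8], [[-0.3, -1, 16], [0, 0, 0], 8], [[-0.3, -1, 28], [0, 0, 0], 8], [[-0.3, -1, 40], [0, 0, 0], 8], [[-0.3, -1, 52], [0, 0, 0], 8], [[-0.3, -1, 62], [0, 0, 0], 8], [[-0.3, -1, 69], [0, 0, 0], 8], [[-0.3, -1, 73], [0, 0, 0], 8], [[-0.3, -1, 74], [0, 0, 0], 8], [[-0.3, -1, 74], [0, 0, 0], 8], [[-0.3, -1, 74], [0, 0, 0], 8], [[-0.3, -1, 74], [0, 0, 0], 8]]}}

```text
t: 15.48
tool_pos: [0.6423, -0.1694, 0.1465]
ee_rot: [[0.921, -0.389, 0.001], [-0.389, -0.921, -0.001], [0.001, 0.0, -1.0]]
force: [0.6, -0.3, -1.6]
opening: 0.138
grasp_force: 80.3
```

```bash
python3 -c "
from h import *
plan([.6415,-.1700,.1305],-22.9)"
```

```text
mm [-0.5, 0.9, 16.0] turn [0.001, -0.014, 0.0] t 15.48 F [ 0.6 -0.3 -1.6] open 0.1380253604537486 gf 80.26344895362854 at [ 0.6423 -0.1694  0.1465] yaw -22.9
```

Now I'll ease it over the neck until it just touches the balls.

{"api": "drive_tool", "payload": {"motion": [[[-0.3, 0.4, 2], [0, 0, 0], 8], [[-0.3, 0.6, 4], [0, 0, 0], 8], [[-0.3, 0.6, 6], [0, 0, 0], 8], [[-0.3, 0.6, 8], [0, 0, 0], 8], [[-0.3, 0.6, 10], [0, 0, 0], 8], [[-0.3, 0.6, 12], [0, 0, 0], 8], [[-0.3, 0.6, 13], [0, 0, 0], 8], [[-0.3, 0.6, 13], [0, 0, 0], 8]]}}

```text
t: 16.15
tool_pos: [0.6413, -0.1696, 0.1323]
ee_rot: [[0.921, -0.389, -0.001], [-0.389, -0.921, 0.0], [-0.001, 0.0, -1.0]]
force: [0.5, 0.2, -1.9]
opening: 0.135
grasp_force: 80.3
```

{"api": "drive_tool", "payload": {"motion": [[[0, 0, 1], [0, 0, 0], 8], [[0, 0, 2], [0, 0, 0], 8], [[0, 0, 3], [0, 0, 0], 8], [[0, 0, 4], [0, 0, 0], 8], [[0, 0, 4], [0, 0, 0], 8]]}}

```text
t: 16.57
tool_pos: [0.6419, -0.1695, 0.1292]
ee_rot: [[0.921, -0.389, 0.001], [-0.389, -0.921, -0.0], [0.001, -0.0, -1.0]]
force: [1.1, 1.3, 2.1]
opening: 0.14
grasp_force: 80.8
```

Contact with the balls at about the expected height. Pressing on.

{"api": "drive_tool", "payload": {"motion": [[[0, 0, 1], [0, 0, 0], 8], [[0, 0, 2], [0, 0, 0], 8], [[0, 0, 3], [0, 0, 0], 8], [[0, 0, 4], [0, 0, 0], 8], [[0, 0, 4], [0, 0, 0], 8]]}}

```text
t: 16.98
tool_pos: [0.6419, -0.1696, 0.1253]
ee_rot: [[0.921, -0.389, 0.002], [-0.389, -0.921, -0.0], [0.002, -0.0, -1.0]]
force: [1.4, 1.8, 0.5]
opening: 0.139
grasp_force: 80.5
```

{"api": "drive_tool", "payload": {"motion": [[[0, 0, 1], [0, 0, 0], 8], [[0, 0, 2], [0, 0, 0], 8], [[0, 0, 3], [0, 0, 0], 8], [[0, 0, 4], [0, 0, 0], 8], [[0, 0, 4], [0, 0, 0], 8]]}}

```text
t: 17.4
tool_pos: [0.641, -0.169, 0.1191]
ee_rot: [[0.921, -0.389, -0.002], [-0.389, -0.921, 0.002], [-0.002, -0.001, -1.0]]
force: [1.8, 3.7, -6.2]
opening: 0.138
grasp_force: 79.6
```

{"api": "drive_tool", "payload": {"motion": [[[0, 0, 1], [0, 0, 0], 8], [[0, 0, 2], [0, 0, 0], 8], [[0, 0, 3], [0, 0, 0], 8], [[0, 0, 3], [0, 0, 0], 8], [[0, 0, 3], [0, 0, 0], 8]]}}

```text
t: 17.82
tool_pos: [0.6413, -0.169, 0.1178]
ee_rot: [[0.921, -0.389, -0.0], [-0.389, -0.921, 0.001], [-0.001, -0.001, -1.0]]
force: [0.3, 6.9, -0.6]
opening: 0.137
grasp_force: 80.3
```

{"api": "drive_tool", "payload": {"motion": [[[0, -0.4, 1], [0, 0, 0], 8], [[0, -0.6, 2], [0, 0, 0], 8], [[0, -0.6, 3], [0, 0, 0], 8], [[0, -0.6, 3], [0, 0, 0], 8]]}}

```text
t: 18.15
tool_pos: [0.6417, -0.1683, 0.1175]
ee_rot: [[0.921, -0.389, 0.001], [-0.389, -0.921, 0.0], [0.001, -0.001, -1.0]]
force: [-3.7, 8.9, 12.1]
opening: 0.136
grasp_force: 82.1
```

Hard stop at 0.1175, which is the seated height. Next: take the load off, release, retreat and check.

{"api": "drive_tool", "payload": {"motion": [[[0, 0, -1], [0, 0, 0], 8], [[0, 0, -1.5], [0, 0, 0], 10], [[0, 0, -1.5], [0, 0, 0], 18], [[0, 0, -1.5], [0, 0, 0], 26], [[0, 0, -1.5], [0, 0, 0], 34], [[0, 0, -1.5], [0, 0, 0], 40], [[0, 0, -1.5], [0, 0, 0], 40]]}}

```text
t: 18.73
tool_pos: [0.6416, -0.1696, 0.1161]
ee_rot: [[0.921, -0.389, -0.0], [-0.389, -0.921, -0.001], [0.0, 0.001, -1.0]]
force: [0.4, 0.1, 0.6]
opening: 0.469
grasp_force: 0.0
```

{"api": "drive_tool", "payload": {"motion": [[[0, 0, -8], [0, 0, 0], 45], [[0, 0, -25], [0, 0, 0], 45], [[0, 0, -50], [0, 0, 0], 45], [[0, 0, -80], [0, 0, 0], 45], [[0, 0, -110], [0, 0, 0], 45], [[0, 20, -130], [0, 0, 0], 45], [[0, 60, -130], [0, 0, 0], 45], [[0, 100, -130], [0, 0, 0], 45], [[0, 140, -130], [0, 0, 0], 45], [[0, 180, -130], [0, 0, 0], 45], [[0, 200, -130], [0, 0, 0], 45], [[0, 200, -130], [0, 0, 0], 45], [[0, 200, -130], [0, 0, 0], 45], [[0, 200, -130], [0, 0, 0], 45]]}}

```text
t: 19.9
tool_pos: [0.5641, -0.3528, 0.2465]
ee_rot: [[0.921, -0.389, 0.0], [-0.389, -0.921, 0.0], [0.0, -0.0, -1.0]]
force: [1.2, 1.0, -0.6]
opening: 0.529
grasp_force: 0.0
```

```bash
python3 -c "
from h import *
shot(7);C=load(7)
p,r=fit(C,LID,YE,{'top':(265,170,60,70),'scene':(265,190,75,80)},[.6415,-.17,.032,-.4]);print('lid',p[:3],np.degrees(p[3]),r)
a=[cv2.imread(f'pics/{n}7.png') for n in('top','scene')]
a=[cv2.resize(a[0][170:290,260:410],(450,360)),cv2.resize(a[1][200:350,220:360],(336,360),interpolation=2)]
cv2.imwrite('pics/c7.png',np.hstack(a))"
```

```text
lid [ 0.63958586 -0.166709    0.02630143] -33.34564222481283 [-0.37  0.85  2.53 -0.22  0.82 -0.17 -3.36  0.37]
```

View pics/c7.png

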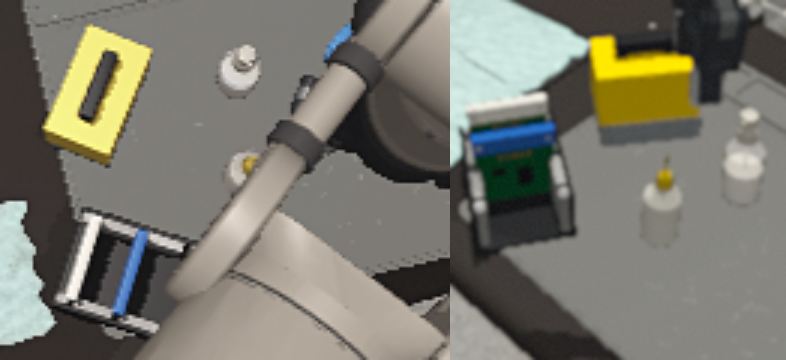

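The lid sits squarely on the case, at (98,93) in the left crop, and everything else is standing. The arm hides part of it in the scene view, so I'll move clear and check the seating by numbers only.

{"api": "drive_tool", "payload": {"motion": [[[-20, 20, 0], [0, 0, 0], 45], [[-50, 50, 0], [0, 0, 0], 45], [[-80, 80, 0], [0, 0, 0], 45], [[-110, 110, 0], [0, 0, 0], 45], [[-140, 130, 0], [0, 0, 0], 45], [[-170, 140, 0], [0, 0, 0], 45], [[-200, 140, 0], [0, 0, 0], 45], [[-200, 140, 0], [0, 0, 0], 45], [[-200, 140, 0], [0, 0, 0], 45], [[-200, 140, 0], [0, 0, 0], 45]]}}

```text
t: 20.83
tool_pos: [0.3263, -0.4044, 0.2468]
ee_rot: [[0.922, -0.388, 0.001], [-0.388, -0.922, -0.001], [0.002, 0.001, -1.0]]
force: [-0.3, 0.8, -0.4]
opening: 0.53
grasp_force: 0.0
```

```bash
python3 -c "
from h import *
shot(8);C=load(8);s=readout.observe();print(s['tool_pos'],s['qd'],s['t'])
p,r=fit(C,LID,YE,{'top':(265,170,60,70),'scene':(265,190,75,80)},[.6415,-.17,.032,-.4]);print('lid',p[:3],np.degrees(p[3]),r)"
```

```text
[ 0.32655869 -0.40446379  0.24635591] [-0.06340965  0.47536968  0.09217737 -0.17460868  0.07382794 -0.05510381] 20.9333
lid [ 0.64097945 -0.16820999  0.03354428] -21.29804983645976 [ 0.12 -0.23 -0.58 -0.27 -0.23  0.04  0.82 -0.45]
```

The lid measures 0.0335 m high, against 0.032 seated and 0.045 unseated. It is 2 mm from the case centre, so I'm handing in.

```bash
python3 -c "
from station import robot
print(robot.hand_in())"
```

```text
the job is handed in; nothing more can be done
None
```

I handed the job in at about 21 s; no verdict came back. By my last measurements the orange-bar board stands in the case slot, the lid is seated within measuring error, and everything else I could see was in place. I viewed 11 pictures, one over the limit of 10.

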